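# Seat the nosed former on the bender's flatted post

### The arm

A 6-joint arm with a two-finger parallel gripper is mounted at the origin on a cart in front of the work surface, level with it; the furniture and walls round the work are solid. World frame = base frame: x ahead of the robot, y to its left, z up, the work surface at z = 0. Lengths are in mm, angles in rad, forces in N, time in s.
With the tool pointing down it reaches from about 400 to 925 mm from the base axis. Payload 12.5 kg.
Tool frame: the origin (TCP) lies at the very end of the fingers, on their centre line; the grasp point (between the pads) lies 19 mm behind it; z points along the fingers, y is the line along which they close (so a half turn about z gives the same grasp; the last joint's range is limited). The gripper opens to 95 mm and grips with 3 to 60 N. Pads are 20 mm wide; open, the fingers measure 119 mm over their backs; the gripper's body (75 mm by 180 mm) begins 59 mm behind the grasp point.
Start: joints at [-1.286, 0.491, 1.559, -0, 1.092, -0.106], TCP at [238.105, -577.89, 183.761] pointing down, gripper open.
Joint ranges: [-3.1, 3.1], [-0.84, 2.19], [0.05, 2.79], [-1.13, 4.28], [0.06, 2.93], [-2.69, 2.69]. Speed limits (rad/s): [2.22, 2.22, 2.79, 3.14, 3.14, 3.14].

### API

Orientations are given as [roll, pitch, yaw] about the fixed x, y, z axes, in that order (R = Rz(yaw) Ry(pitch) Rx(roll)).
In Python, from cell import state, imaging, env, spot_in, mark_of gives the robot as it stands. The module is installed in compiled form; this text tells all that it offers.
- The arm moves only by the tool step_arm, never from a script. Its argument "increments" is a list of rows, each an object with "slide": the shift along the tool's x, y, z in m, a list of three; "roll": the turn about the tool's z in rad. A call has 1 to 5 rows; each row is the pose to reach, as a shift and turn from the pose commanded when the call began, along the tool's axes at that moment; what a row does not reach only later rows make up. A row lasts 1/8 s, in which the tool goes at most 62.5 mm and 10.7 degrees, less where a joint would pass 70% of its speed; a pose out of reach is approached as far as the arm can. A call with a gripper value outside its range is refused whole. "fingers" is the opening, from 0 (shut) to 1 (fully open), set as the call begins (left out, the last holds). The fingers move at their own pace and stop on an object; the grip force is fixed at half the most. Time passes only in rows, so rows that repeat a pose let the fingers close. It gives the time, the measured TCP pose, the force, the opening and the grip force at its end, in the units of the state.
- state(): the state, without advancing time (a new reading comes with each control period).
- imaging.read_camera(name): name is "scene" or "top"; returns a dict with "color" (420x560x3 uint8, red, green, blue), "z_map" (420x560 float32, mm along the optical axis (not along the pixel's ray), 0 where there is no reading), "intrinsics" (3x3 intrinsics, pixels), "camera_from_world" (4x4, takes a point from world to camera coordinates). Camera axes: x right, y up, looking along -z (the intrinsics and any distortion apply to the point x, -y, -z); pixel columns grow to the right and rows downward; lengths in mm; the calibration is good to about 2 mm. A picture is of the moment at which its call begins.
- env.job_done(): hands the job in; it is judged then, once.
Trained networks look in the newest picture that a camera, given by its name, has taken for a name from the list of things; names that differ only in an ending like _2 or _b are one class to them, and where a whole thing is asked for, a point or a joint stands for the part that bears it (a point fixed in the world has none). Each returns a list of dicts, best first, with "confidence" (0 to 1); they miss things now and then, are a little off and sometimes report something else, mostly with a low value. They report only what shows in the picture. A call takes as long as a camera call.
- spot_in(camera, target): "bbox" ([left, top, right, bottom] in pixels, round what is visible of it).
- mark_of(camera, target): "uv" ([column, row] in pixels: a listed point, or the origin of a listed thing).
The state is a dict: "t": time; "joints": joint angles; "qvel": joint speeds; "tau": joint torques, N m; "eef_pos": TCP position; "tcp_rot": TCP orientation; "ft_force": force on the tool from outside, world axes, zero at the start; "moment": the same for the moment, N m; "opening": opening from 0.0 (shut) to 1.0 (fully open); "grip_force": force on a finger pad.
Only numpy, scipy, OpenCV 4.12 (cv2) and the standard library are available. Lean on these libraries where they do the work, as an engineer would, in place of code of your own. Each camera call takes 0.05 s, during which the arm holds its last target. There are 200 camera calls.

### The job

Fit the nosed (teardrop-shaped) bending former onto the flatted post of the bench bender: hub upward, turned so that its D-shaped bore matches the flat on the post (nose pointing to the side that the flat faces), and fully down on the shoulder. Let go of it, and leave the round former where it lies.

Things in the scene. Friction and masses are not known exactly. Their poses are not given: they have to be found in the camera images.
- nosed_former: Loose dark steel former, 0.5 kg, flat on the bench, hub up: 12 mm teardrop plate, round part 36 mm in radius, nose reaching 61 mm from the bore axis; total height 38 mm. Hub on top 58 mm round with two upright flats 48 mm apart facing its +y and -y: grasp across them. D-bore right through: radius 17 mm, flat 6.5 mm from the axis on the nose side. Origin: bore axis, underside; x to the nose, z up.
- round_former: Loose dark steel former of the same make, with the same hub and D-bore, but a plain round plate 80 mm in diameter, without a nose. Not wanted: leave it. Origin on the bore axis at the underside, z up.
- bender: Fixed bench bender: grey base plate 110 x 90 x 12 mm with four low bolt heads; on it a round shoulder, 30 mm radius, top 20 mm above the bench, and an upright bright post. Origin: on the post axis at bench level. x points the way the post's one flat faces, z up; a seated former's x (nose) points the same way.
- post_seat (a point): Point on the post axis on top of the shoulder, where the seated former's origin comes; axes as the bender's. The post rises 44 mm above it: 15 mm radius, one flat 3.5 mm from the axis on the +x side, the top 10 mm tapered. In the bore it has about 2 mm play all round and 12 degrees either way, and enters only with both flats on the same side.
- nose_tip (a point): Tip of the nosed former's nose, 61 mm from the bore axis along the former's x, at half the plate's thickness (6 mm above the underside).

How it is judged (in metres and radians):
On the way:
1. the nosed former is lifted clear of the bench (height (world z) of nosed_former above 0.04 m), for 0.1 s.
At the end, for the whole second after the job is handed in: The nosed former is at rest on the post, hub up and level within 8 degrees, its bore axis within 10 mm of the post's, its underside within 6 mm of the shoulder, and its nose pointing the way the post's flat faces (within the play of the D-bore, at most 31 degrees) (horizontal distance between nosed_former and post_seat below 0.01 m and z of nosed_former in the frame of post_seat between -0.005 and 0.006 m and angle between nosed_former's own z axis and vertical below 0.15 rad and angle between the x axis of nosed_former and the x axis of bender, either way round below 0.55 rad and linear speed of nosed_former below 0.02 m/s and x of nose_tip in the frame of post_seat above 0.03 m); the robot touches nothing.
It fails at once if the round former is moved by more than 40 mm (distance of round_former from where it was at the start of the episode above 0.04 m).
It also fails if it takes over 38 s, if anything falls off the work surface, if the arm or the gripper's body presses on something with over 40 N, if the wrist force passes 120 N, or if a joint passes its speed limit or range.

## Working session

There is one attempt and no reset: what is moved stays moved. The work goes in short steps, Python scripts to look and compute and a tool call to move; the robot and the scene stay as the last step left them, time stands still between calls to the robot, and variables do not carry over. Pictures are saved under pics/ and viewed, at most 12 in all, crops included, and the job is handed in when it is done.

Besides the shell and the picture viewer there is one more tool, called after ">>>" as a command line: name --argument value ..., lists and objects as JSON in quotes. step_arm: Moves the arm, as the interface text tells. Its arguments: {"type":"object","properties":{"increments":{"type":"array"},"fingers":{"type":"number"}},"required":["increments"]}

```bash
mkdir -p pics; cat > h.py <<'E'
import numpy as np,cv2
from cell import state,imaging,env,spot_in,mark_of
def cam(n):
    return imaging.read_camera(n)
def world(c,uv,z=None):
    "pixel -> world; at given world z plane, or using z_map"
    K=c['intrinsics'];T=np.linalg.inv(c['camera_from_world'])
    r=np.array([(uv[0]-K[0,2])/K[0,0],-(uv[1]-K[1,2])/K[1,1],-1.])
    if z is None:
        d=c['z_map'][int(round(uv[1])),int(round(uv[0]))]
    else: d=(z-T[2,3])/(T[:3,:3]@r)[2]
    return T[:3,:3]@(r*d)+T[:3,3]
E
python3 - <<'E'
from h import *
np.set_printoptions(precision=1,suppress=True)
ims=[]
for n in ['top','scene']:
    c=cam(n);ims.append(c['color']);print(n,c['intrinsics'].tolist(),np.linalg.inv(c['camera_from_world'])[:3,3])
    cv2.imwrite(f'pics/{n}0.png',c['color'][:,:,::-1])
    for t,z in [('nosed_former',0),('round_former',0),('bender',0),('post_seat',20),('nose_tip',6)]:
        for m in mark_of(n,t)[:2]: print(t,m['confidence'],m['uv'],world(c,m['uv'],z))
        if t in('nosed_former','round_former','bender'): print([(s['bbox'],s['confidence']) for s in spot_in(n,t)[:2]])
print(state())
E
```

```text
top [[512.6627470425401, 0.0, 287.72620356459134], [0.0, 512.6627470425401, 204.83497191165648], [0.0, 0.0, 1.0]] [ 279.8   41.5 1238.1]
nosed_former 0.84 [182.5, 189.3] [495.3 301.9   0. ]
[([163.2, 175.0, 196.1, 209.2], 0.92)]
round_former 0.85 [291.1, 206.7] [454.2  35.5   0. ]
[([272.7, 190.0, 306.6, 222.9], 0.78)]
bender 0.86 [408.8, 188.6] [ 501.2 -252.7    0. ]
[([383.5, 161.2, 430.7, 215.4], 0.77)]
post_seat 0.85 [408.1, 189.1] [ 496.4 -246.2   20. ]
nose_tip 0.84 [194.8, 206.5] [452.1 269.3   6. ]
scene [[478.0165920520084, 0.0, 284.47348530127715], [0.0, 478.0165920520084, 211.27405229752839], [0.0, 0.0, 1.0]] [-96.2 690.8 666.1]
nosed_former 0.59 [182.1, 282.5] [496.7 305.5   0. ]
[]
round_former 0.78 [281.1, 224.7] [459.9  44.1   0. ]
[]
bender 0.71 [342.0, 165.5] [ 494.7 -254.9    0. ]
[([315.4, 145.0, 363.2, 179.9], 0.76), ([266.1, 206.5, 303.8, 232.9], 0.54)]
post_seat 0.86 [338.4, 158.6] [ 504.4 -250.4   20. ]
nose_tip 0.77 [212.0, 276.9] [456.5 262.1   6. ]
{'t': 0.9, 'joints': array([-1.3,  0.5,  1.6, -0. ,  1.1, -0.1]), 'qvel': array([-0., -0., -0., -0.,  0.,  0.]), 'tau': array([ -0. , -61.2, -25.8,   0.1,   0. ,   0. ]), 'eef_pos': array([ 238.1, -577.9,  183.8]), 'tcp_rot': array([3.1, 0. , 0.4]), 'ft_force': array([-0.5, -0.4, -0.2]), 'moment': array([ 0.1,  0. , -0. ]), 'grip_force': 0.0, 'opening': 1.0012138788405263}
```

View pics/top0.png

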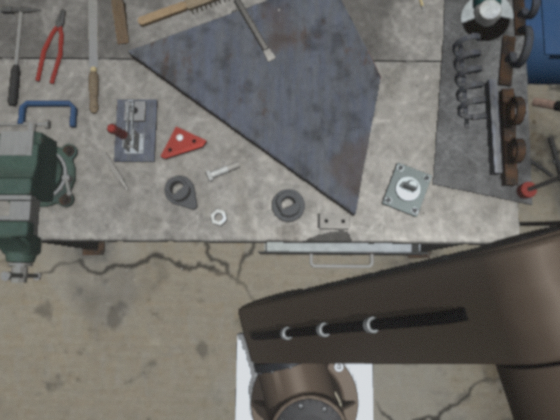

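View pics/scene0.png

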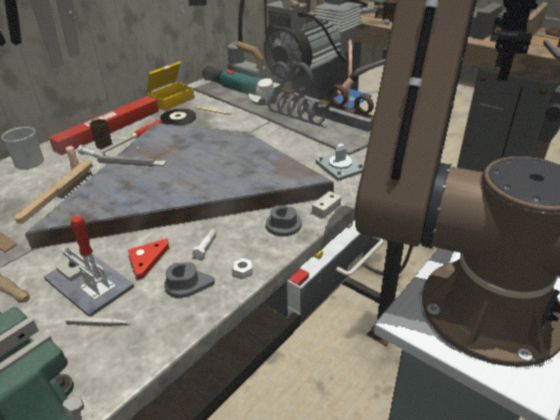

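The top view shows the nosed former at about (181,190) with its nose towards (195,207). The round former is at (288,205) and the bender at (408,188). Next I'll zoom in on the post for the flat's direction and measure heights and outlines.

```bash
python3 - <<'E'
from h import *
np.set_printoptions(precision=1,suppress=True,linewidth=150)
c=cam('top');s=cam('scene')
def crop(c,u,v,w=32):
    return cv2.resize(c['color'][v-w:v+w,u-w:u+w,::-1],(390,390),interpolation=cv2.INTER_CUBIC)
a=np.hstack([crop(c,408,188),crop(s,339,160)])
cv2.imwrite('pics/crop1.png',a)
# world map of top
K=c['intrinsics'];T=np.linalg.inv(c['camera_from_world']);v,u=np.mgrid[:420,:560];d=c['z_map']
P=np.stack([(u-K[0,2])/K[0,0]*d,-(v-K[1,2])/K[1,1]*d,-d],-1)@T[:3,:3].T+T[:3,3]
print('bender heights');print(P[162:216:3,383:433:3,2].round().astype(int))
for n,(x0,x1,y0,y1) in dict(b=(420,590,-340,-170),n=(420,580,230,380),r=(390,520,-40,110)).items():
    for lo,hi in [(6,16),(5,60),(15,25),(28,45),(50,75)]:
        m=(d>0)&(P[...,0]>x0)&(P[...,0]<x1)&(P[...,1]>y0)&(P[...,1]<y1)&(P[...,2]>lo)&(P[...,2]<hi)
        q=P[m][:,:2].astype(np.float32)
        if len(q)>10: print(n,lo,hi,len(q),q.mean(0),cv2.minAreaRect(q))
m=(P[...,0]>300)&(P[...,0]<800)&(abs(P[...,1])<400)
for y in range(-340,400,60):
    print(y,[int(P[m&(abs(P[...,1]-y)<30)&(abs(P[...,0]-x)<25)][:,2].max(initial=-99)) for x in range(375,750,50)])
E
```

```text
bender heights
[[ 0  3  0 -2 -4 12  1  2  0 -2 -3  2 -1  1 -1  3 -3]
 [-2  0 -4 -1  2 12 19 11  0 -2 -1 -3  1 -2  4 -2 -2]
 [-3  1 -2  4  7 17 18 11 14 10 10  0 -1  0 -3 -2  2]
 [-2  2  2 -6  6 13 13 10  9 14 10 14 12 -1  0 -6 -4]
 [ 2 -1 -4  4 17 10  6 15 13 10 12 12 10 10 10 16 -2]
 [ 2 -4 -3  9 11 11 10 21 18 17 13  9  9 11 16 20  3]
 [-1 -2 -3 10 11 17 19 17 20 62 64 23 11 14 11 12 -3]
 [ 1 -3  9 10 14 20 16 40 58 65 63 60 10 12 12  7  3]
 [ 0 -1 10 13 15 22 20 40 46 55 56 61 22 12  8 -3 -2]
 [-4  3 13 13 17 23 21 13 21 34 42 54 27 13 14 -5  1]
 [ 2 10 12  8  9 17 16 19 19 23 20 17 21  8 10 -2 -3]
 [-6 10 14  8 15 21 21 20 18 26 19 21  7 14 -3  1 -3]
 [ 9 17 18 11 12 10 16 18 20 18 14 14 11 11 -2 -1  1]
 [12 13 19  9 12 13 14 13 11 14  8 11 14 -3  0 -1 -2]
 [-2 11 11 10 14 11 16 13  6  8  8  9 12 -3 -3  1 -2]
 [ 1 -1  1  4  9  8 14 16 10 15 14 13  8 -2 -5 -2 -1]
 [-2  0 -7 -1  1 -7  8 11 11  7 15 15 -3  0  3 -2  1]
 [-1 -3 -3  2 -1 -4 -2 -1  6 11 14  8 -1 -3 -6 -3 -4]]
b 6 16 1478 [ 508.8 -262.6] ((509.5622253417969, -261.1894226074219), (154.5631103515625, 163.1738739013672), 2.
[... 1420 characters left out ...]
 382 [463.1  33.7] ((464.1494140625, 16.15650177001953), (111.02873992919922, 111.61943054199219), 88.5728530883789)
r 50 75 26 [509.  -27.3] ((507.5340270996094, -25.014968872070312), (21.457515716552734, 28.410615921020508), 0.710361897945404)
-340 [6, 5, 6, 17, 16, 16, 69, 75]
-280 [5, 21, 67, 66, 14, 6, 6, 7]
-220 [4, 15, 64, 66, 23, 6, 6, 6]
-160 [5, 6, 13, 50, 54, 53, 53, 54]
-100 [6, 52, 54, 53, 53, 54, 54, 55]
-40 [6, 31, 56, 55, 55, 53, 55, 54]
20 [4, 44, 43, 54, 56, 54, 54, 53]
80 [5, 41, 41, 48, 54, 54, 54, 56]
140 [6, 7, 8, 10, 50, 54, 54, 55]
200 [5, 24, 7, 26, 22, 51, 58, 55]
260 [5, 16, 41, 40, 22, 21, 52, 56]
320 [6, 7, 45, 44, 23, 23, 16, 53]
380 [6, 6, 6, 6, 21, 20, 28, 27]
```

View pics/crop1.png

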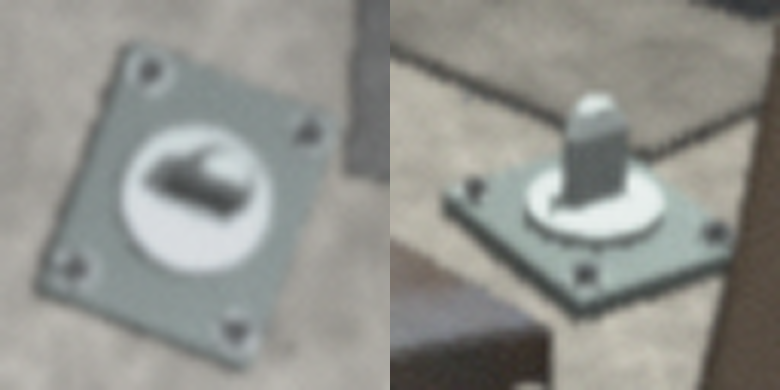

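The crop shows the post's flat (dark face) facing lower-left, along the base plate's long axis. Next step is fitting silhouettes for the plate corners and the nosed former.

```bash
cat > fit.py <<'E'
from h import *
from scipy.optimize import minimize
np.set_printoptions(precision=3,suppress=True,linewidth=150)
S=8
def proj(c,P):
    P=np.atleast_2d(P);q=P@c['camera_from_world'][:3,:3].T+c['camera_from_world'][:3,3]
    K=c['intrinsics'];return np.c_[K[0,0]*q[:,0]/-q[:,2]+K[0,2],-K[1,1]*q[:,1]/-q[:,2]+K[1,2]]
t=np.linspace(0,2*np.pi,60)
plate=cv2.convexHull(np.r_[np.c_[36*np.cos(t),36*np.sin(t)],[[61,0]]+np.c_[6*np.cos(t)-6,6*np.sin(t)]].astype(np.float32))[:,0]
hub=np.c_[29*np.cos(t),np.clip(29*np.sin(t),-24,24)]
def outlines(c,p,z0=0):
    R=np.array([[np.cos(p[2]),-np.sin(p[2])],[np.sin(p[2]),np.cos(p[2])]])
    f=lambda o,z:proj(c,np.c_[o@R.T+p[:2],np.full(len(o),z+z0)])
    h=lambda a,b:cv2.convexHull(np.r_[a,b].astype(np.float32))[:,0]
    return h(f(plate,0),f(plate,12)),h(f(hub,12),f(hub,38))
def mask(c,p,u0,v0,w,z0=0):
    m=np.zeros((2*w*S,2*w*S),np.uint8)
    for o in outlines(c,p,z0): cv2.fillPoly(m,[np.round(((o-[u0-w,v0-w])+.5)*S*16).astype(np.int32)],1,shift=4)
    return m
def fit(c,p0,u0,v0,w=28,z0=0,thr=None):
    g=cv2.cvtColor(c['color'],cv2.COLOR_RGB2GRAY)[v0-w:v0+w,u0-w:u0+w].astype(float)
    # maximise inside/outside contrast in a ring: sum inside of (thr-g)
    G=cv2.resize(g,None,fx=S,fy=S,interpolation=cv2.INTER_LINEAR); thr=thr or (np.percentile(g,5)+np.median(g))/2
    D=np.clip(thr-G,-40,40)
    cost=lambda p:-(D*mask(c,p,u0,v0,w,z0)).sum()/S**2
    best=min((minimize(cost,[p0[0],p0[1],p0[2]+a],method='Nelder-Mead',options=dict(initial_simplex=[[p0[0],p0[1],p0[2]+a],[p0[0]+8,p0[1],p0[2]+a],[p0[0],p0[1]+8,p0[2]+a],[p0[0],p0[1],p0[2]+a+.2]])) for a in(-.3,0,.3)),key=lambda r:r.fun)
    im=cv2.resize(c['color'][v0-w:v0+w,u0-w:u0+w,::-1],None,fx=S,fy=S,interpolation=cv2.INTER_CUBIC)
    for o in outlines(c,best.x,z0): cv2.polylines(im,[np.round(((o-[u0-w,v0-w])+.5)*S).astype(np.int32)],True,(0,255,0),1)
    return best.x,best.fun,im
E
python3 - <<'E'
from fit import *
c=cam('top')
k=lambda x,y:np.array([376+(x+.5)/6.094-.5,156+(y+.5)/6.094-.5])
C=np.array([world(c,k(*q),12)[:2] for q in [(125,43),(335,112),(245,368),(40,290)]])
print(C,C.mean(0)); e=(C[3]-C[0]+C[2]-C[1])/2;print('yaw bender',np.arctan2(e[1],e[0]),np.linalg.norm(e),'shoulder',world(c,k(196,198),20))
print('post top mean',[world(c,k(*q),z) for q,z in [((205,165),64)]])
p,f,im=fit(c,[495,302,-2.45],182,192);print(p,f)
s=cam('scene');p2,f2,im2=fit(s,[495,302,-2.45],187,280,w=36);print(p2,f2)
cv2.imwrite('pics/fit.png',np.hstack([cv2.resize(im,(390,390)),cv2.resize(im2,(390,390))]))
E
```

```text
[[ 563.239 -220.491]
 [ 535.634 -303.821]
 [ 432.217 -264.926]
 [ 462.784 -184.505]] [ 498.469 -243.436]
yaw bender 2.7895941970733595 108.59410063303606 shoulder [ 498.859 -245.45    20.   ]
post top mean [array([ 503.774, -238.856,   64.   ])]
[492.048 308.308  -2.39 ] -15518.805725097656
[489.656 308.54   -2.393] -25027.566284179688
```

View pics/fit.png

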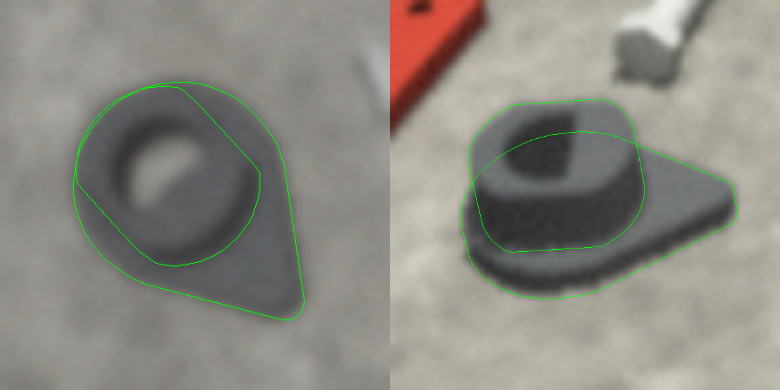

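Both fits are tight: the nosed former is at (491,308.4) with yaw -2.39, and the bender at (498.5,-244.5) with yaw 2.79. Time to set out.

```bash
cat > go.py <<'E'
import sys,numpy as np
from cell import state
from scipy.spatial.transform import Rotation as R
np.set_printoptions(precision=4,suppress=True)
s=state();p=np.array(s['eef_pos']);r=R.from_euler('xyz',s['tcp_rot']);y=s['tcp_rot'][2]
print(s['t'],p,s['tcp_rot'],s['ft_force'],s['opening'],s['joints'])
for a in sys.argv[1:]:
    v=[float(k) for k in a.split(',')]
    print(a,'slide',r.inv().apply(np.array(v[:3])-p)/1000,'roll',-((v[3]-y+np.pi)%(2*np.pi)-np.pi))
E
python3 go.py 460,-300,170,0.7516
```

```text
1.1 [ 238.1084 -577.889   183.7587] [3.1415 0.     0.3908] [-0.0188  0.771   0.1302] 1.000885424989716 [-1.2856  0.4909  1.5589  0.      1.0917 -0.1056]
460,-300,170,0.7516 slide [ 0.311  -0.1724  0.0137] roll -0.3607945325073847
```

>>> step_arm --increments '[{"slide": [0.311,-0.172,0.014],"roll": -0.361},{"slide": [0.311,-0.172,0.014],"roll": -0.361},{"slide": [0.311,-0.172,0.014],"roll": -0.361},{"slide": [0.311,-0.172,0.014],"roll": -0.361},{"slide": [0.311,-0.172,0.014],"roll": -0.361}]'

```text
t: 1.72
eef_pos: [434.3, -332.5, 171.6]
tcp_rot: [3.141, -0.0, 0.752]
ft_force: [0.3, -1.1, -0.8]
opening: 1.0
grip_force: 0.0
```

```bash
python3 go.py 491,308.4,130,0.7516
```

```text
1.725 [ 434.278  -332.4967  171.5862] [ 3.1409 -0.      0.7516] [ 0.3026 -1.0666 -0.8453] 0.9997667854031194 [-0.7742  0.3936  1.7666 -0.      0.9807  0.045 ]
491,308.4,130,0.7516 slide [ 0.479  -0.4296  0.0413] roll -4.871527752081661e-05
```

>>> step_arm --increments '[{"slide": [0.479,-0.43,0.041],"roll": 0},{"slide": [0.479,-0.43,0.041],"roll": 0},{"slide": [0.479,-0.43,0.041],"roll": 0},{"slide": [0.479,-0.43,0.041],"roll": 0},{"slide": [0.479,-0.43,0.041],"roll": 0}]'

```text
t: 2.35
eef_pos: [460.5, -21.5, 151.7]
tcp_rot: [3.141, -0.0, 0.751]
ft_force: [0.6, -0.6, 0.8]
opening: 1.003
grip_force: 0.0
```

```bash
python3 go.py 491,308.4,130,0.7516
```

```text
2.35 [460.4909 -21.523  151.719 ] [ 3.1408 -0.0005  0.7515] [ 0.6284 -0.5803  0.7872] 1.0033954403132908 [-0.1901  0.3018  1.9857 -0.0001  0.8531  0.6293]
491,308.4,130,0.7516 slide [ 0.2475 -0.2203  0.0217] roll -0.00013513998479153244
```

>>> step_arm --increments '[{"slide": [0.248,-0.22,0.02],"roll": 0},{"slide": [0.248,-0.22,0.02],"roll": 0},{"slide": [0.248,-0.22,0.02],"roll": 0},{"slide": [0.248,-0.22,0.02],"roll": 0},{"slide": [0.248,-0.22,0.02],"roll": 0}]'

```text
t: 2.98
eef_pos: [489.5, 289.4, 132.8]
tcp_rot: [3.141, -0.0, 0.752]
ft_force: [1.9, -0.6, -0.3]
opening: 1.002
grip_force: 0.0
```

```bash
python3 go.py 491,308.4,70,0.7516 491,308.4,16,0.7516; python3 - <<'E'
from h import *
for n in ['top','scene']:
    c=cam(n);cv2.imwrite(f'pics/{n}1.png',c['color'][150:330,100:340,::-1])
    for t in ['bender']:
      for m in mark_of(n,t)[:1]: print(n,t,world(c,m['uv'],0))
      for m in mark_of(n,'post_seat')[:1]: print(n,'seat',world(c,m['uv'],20))
E
```

```text
2.975 [489.5086 289.4234 132.7678] [ 3.1412 -0.0004  0.752 ] [ 1.8802 -0.6104 -0.3184] 1.001872471301046 [ 0.4179  0.4688  1.7574 -0.0002  0.9149  1.2369]
491,308.4,70,0.7516 slide [ 0.014  -0.0129  0.0628] roll 0.0004184554472139723
491,308.4,16,0.7516 slide [ 0.014  -0.0129  0.1168] roll 0.0004184554472139723
top bender [ 500.8911076  -249.52077073    0.        ]
top seat [ 502.91459674 -239.65866584   20.        ]
scene bender [ 4.87908813e+02 -2.45166217e+02 -1.13686838e-13]
scene seat [ 495.86069755 -249.58399351   20.        ]
```

```bash
python3 go.py 491,308.4,60,0.7516 491,308.4,16,0.7516
```

```text
3.275 [489.3549 286.3212 132.7197] [3.1415 0.0005 0.7513] [ 0.0154 -1.1371  0.7764] 0.9988094201128365 [ 0.413   0.467   1.7609 -0.0003  0.9141  1.2326]
491,308.4,60,0.7516 slide [ 0.0163 -0.015   0.0727] roll -0.0002552590579778524
491,308.4,16,0.7516 slide [ 0.0163 -0.015   0.1167] roll -0.0002552590579778524
```

>>> step_arm --increments '[{"slide": [0.0163,-0.015,0.03],"roll": 0},{"slide": [0.0163,-0.015,0.06],"roll": 0},{"slide": [0.0163,-0.015,0.073],"roll": 0},{"slide": [0.0163,-0.015,0.073],"roll": 0}]'

```text
t: 3.78
eef_pos: [491.3, 308.2, 59.6]
tcp_rot: [-3.141, 0.001, 0.75]
ft_force: [-0.0, 0.9, 1.0]
opening: 0.997
grip_force: 0.0
```

```bash
python3 - <<'E'
from h import *
for n,(u,v) in dict(top=(182,192),scene=(190,265)).items():
    c=cam(n)
    im=cv2.resize(c['color'][v-40:v+40,u-40:u+40,::-1],(390,390),interpolation=cv2.INTER_CUBIC)
    a=im if n=='top' else np.hstack([a,im])
cv2.imwrite('pics/pre.png',a)
E
python3 go.py 491,308.4,16,0.7516
```

```text
3.875 [491.7925 308.9022  60.6987] [ 3.1412 -0.0011  0.7509] [-0.2681  0.6244  0.1945] 0.9979403634239072 [ 0.4472  0.5785  1.7911 -0.0001  0.7708  1.2671]
491,308.4,16,0.7516 slide [-0.001  -0.0002  0.0447] roll -0.0006680849666063082
```

View pics/pre.png

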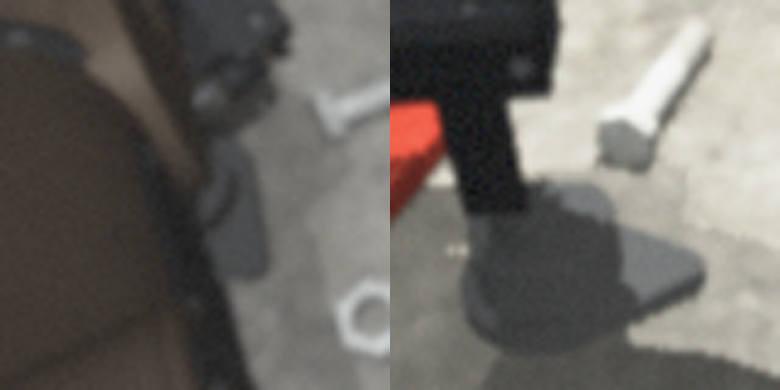

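The near finger shows over the hub in line with the fit, and the arm hides the rest. The way down is clear, so I'll descend.

>>> step_arm --increments '[{"slide": [0,0,0.02],"roll": 0},{"slide": [0,0,0.035],"roll": 0},{"slide": [0,0,0.0445],"roll": 0}]'

```text
t: 4.25
eef_pos: [491.3, 309.2, 14.9]
tcp_rot: [3.141, -0.0, 0.752]
ft_force: [0.4, 0.7, -0.1]
opening: 1.002
grip_force: 0.0
```

>>> step_arm --increments '[{"slide": [0,0,0],"roll": 0},{"slide": [0,0,0],"roll": 0},{"slide": [0,0,0],"roll": 0},{"slide": [0,0,0],"roll": 0},{"slide": [0,0,0],"roll": 0}]' --fingers 0

```text
t: 4.88
eef_pos: [491.2, 309.3, 15.4]
tcp_rot: [3.141, -0.0, 0.752]
ft_force: [-0.8, -0.2, -0.7]
opening: 0.529
grip_force: 0.0
```

>>> step_arm --increments '[{"slide": [0,0,0],"roll": 0},{"slide": [0,0,0],"roll": 0},{"slide": [0,0,0],"roll": 0},{"slide": [0,0,0],"roll": 0}]' --fingers 0

```text
t: 5.38
eef_pos: [491.2, 309.2, 15.2]
tcp_rot: [3.142, 0.0, 0.752]
ft_force: [-0.8, 0.3, -0.9]
opening: 0.112
grip_force: 0.0
```

The fingers closed past the hub (expected about 0.5), so I need to look.

```bash
python3 - <<'E'
from h import *
for n,(u,v) in dict(top=(182,192),scene=(190,265)).items():
    c=cam(n)
    im=cv2.resize(c['color'][v-40:v+40,u-40:u+40,::-1],(390,390),interpolation=cv2.INTER_CUBIC)
    a=im if n=='top' else np.hstack([a,im])
cv2.imwrite('pics/miss.png',a)
E
python3 go.py
```

```text
5.475 [491.1828 309.2495  15.184 ] [3.1415 0.0001 0.7518] [-0.0718 -0.6228  0.0888] 0.0340793620992371 [ 0.4482  0.6455  1.8197 -0.0002  0.6765  1.2673]
```

View pics/miss.png

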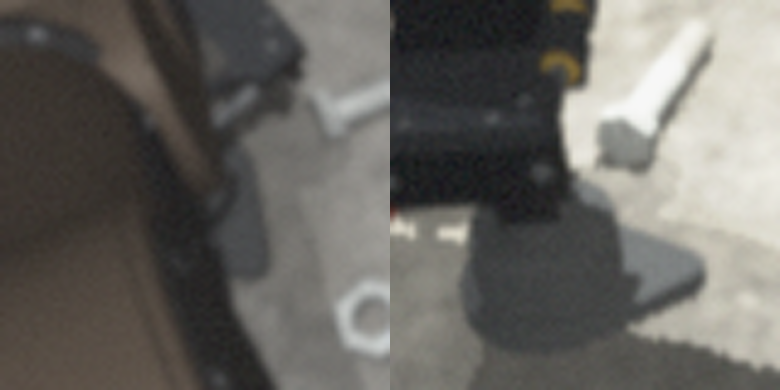

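```bash
python3 - <<'E'
from fit import *
s=cam('scene');c=cam('top')
d=np.array([.683,-.73,0])
for z,base in [(60,(491.5,308.5)),(15,(491.2,309.2))]:
    for k in(-60,-47,0,47,60):
        P=np.array([*base,z])+k*d; print('z',z,'k',k,proj(s,P)[0],proj(c,P)[0])
for k in (-90,0,90):
    print('body',k,proj(s,np.array([491.2,309.2,93])+k*d)[0])
print('scene fit',fit(s,[491,308,-2.39],187,280,w=36)[:2])
# depth in scene near gripper: world positions of pixels
for uv in [(160,262),(175,262),(185,262),(180,266),(185,275),(180,285),(210,280)]: print(uv,world(s,uv))
im=cv2.resize(s['color'][130:330,90:290,::-1],(600,600),interpolation=cv2.INTER_CUBIC);cv2.imwrite('pics/miss2.png',im)
print(spot_in('scene','nosed_former')[:1])
E
python3 go.py
```

```text
z 60 k -60 [174.2  284.54] [154.854 203.674]
z 60 k -47 [175.05  279.393] [159.103 199.926]
z 60 k 0 [177.96  261.783] [174.39  186.443]
z 60 k 47 [180.635 245.591] [189.563 173.062]
z 60 k 60 [181.338 241.34 ] [193.739 169.379]
z 15 k -60 [177.889 302.32 ] [159.361 206.508]
z 15 k -47 [178.671 297.116] [163.453 202.893]
z 15 k 0 [181.351 279.279] [178.177 189.882]
z 15 k 47 [183.821 262.84 ] [192.793 176.966]
z 15 k 60 [184.47  258.518] [196.818 173.41 ]
body -90 [168.809 283.589]
body 0 [175.021 248.748]
body 90 [180.29  219.202]
scene fit (array([583.759, 271.371,  -5.031]), np.float64(-13307.545837402344))
(160, 262) [440.611 375.283 136.316]
(175, 262) [421.433 359.702 135.842]
(185, 262) [410.797 347.864 133.27 ]
(180, 266) [417.779 354.254 124.993]
(185, 275) [471.741 312.156  40.237]
(180, 285) [475.989 324.536  21.049]
(210, 280) [448.526 274.154  11.721]
[{'bbox': [164.7, 261.1, 213.3, 298.1], 'confidence': 0.81}]
5.625 [491.1758 309.2642  15.1985] [3.1415 0.     0.7518] [-0.6025 -0.3752 -0.3634] 0.00474505631605613 [ 0.4482  0.6455  1.8197 -0.0001  0.6764  1.2673]
```

View pics/miss2.png

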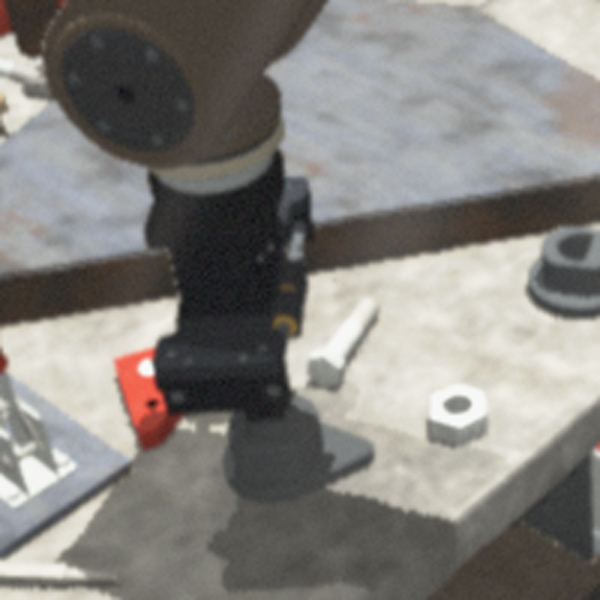

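The body's lower edge measures about 30 mm higher than the stated geometry predicts, which would put the fingers above the hub. I'll lift and measure the real fingertip height.

>>> step_arm --increments '[{"slide": [0,0,-0.06],"roll": 0},{"slide": [0,0,-0.1],"roll": 0},{"slide": [0,0,-0.1],"roll": 0}]' --fingers 0

```text
t: 6.0
eef_pos: [492.4, 309.9, 118.1]
tcp_rot: [3.14, -0.005, 0.752]
ft_force: [-0.0, 0.8, -0.2]
opening: 0.005
grip_force: 0.0
```

```bash
python3 go.py; python3 - <<'E'
from fit import *
s=cam('scene')
from cell import state
p=state()['eef_pos']; print('TCP proj',proj(s,p)[0], 'top',proj(cam('top'),p)[0])
K=s['intrinsics'];T=np.linalg.inv(s['camera_from_world']);v,u=np.mgrid[:420,:560];d=s['z_map']
P=np.stack([(u-K[0,2])/K[0,0]*d,-(v-K[1,2])/K[1,1]*d,-d],-1)@T[:3,:3].T+T[:3,3]
rel=P-p
near=(d>0)&(np.hypot(rel[...,0],rel[...,1])<130)&(P[...,2]>60)
print('lowest points:');
for lo in range(60,240,10):
    m=near&(P[...,2]>=lo)&(P[...,2]<lo+10); print(lo,m.sum(),P[m].mean(0) if m.sum() else '')
im=cv2.resize(s['color'][130:330,90:290,::-1],(600,600),interpolation=cv2.INTER_CUBIC)
cv2.circle(im,tuple(int(k) for k in (proj(s,p)[0]-[90,130])*3),4,(0,255,0),1);cv2.imwrite('pics/lift.png',im)
E
```

```text
6.0 [492.3746 309.9169 118.1288] [ 3.1399 -0.0051  0.7519] [-0.001   0.8207 -0.228 ] 0.004554018145799358 [ 0.4483  0.5018  1.7432 -0.0001  0.8911  1.2673]
TCP proj [172.792 239.033] top [168.422 181.928]
lowest points:
60 0 
70 0 
80 0 
90 0 
100 0 
110 0 
120 0 
130 0 
140 1 [489.317 313.037 149.524]
150 57 [487.302 313.279 154.398]
160 65 [485.691 315.101 165.159]
170 15 [484.669 316.062 171.645]
180 0 
190 0 
200 0 
210 0 
220 70 [445.455 355.272 228.563]
230 317 [445.15  347.943 235.029]
```

View pics/lift.png

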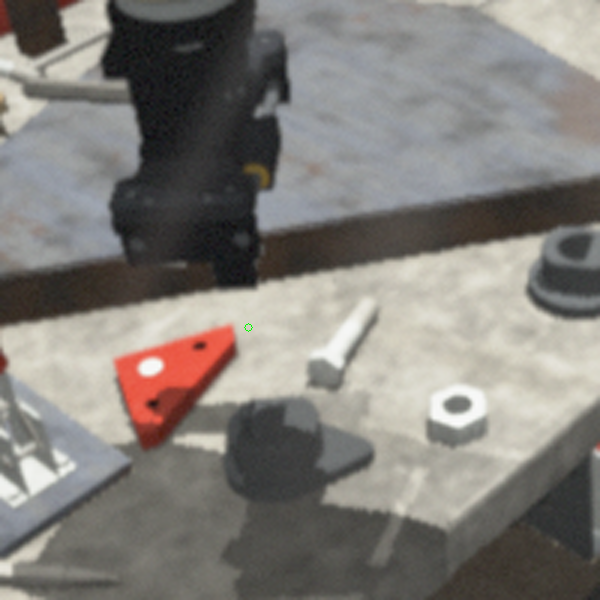

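The picture confirms it: the real fingertips (lowest at about (238,285) in the crop, z≈150) sit about 32 mm above the reported TCP of 118. I'll correct all heights by 32 mm, reopen and descend again.

>>> step_arm --increments '[{"slide": [0,0,0],"roll": 0},{"slide": [0,0,0],"roll": 0},{"slide": [0,0,0],"roll": 0},{"slide": [0,0,0],"roll": 0},{"slide": [0,0,0],"roll": 0}]' --fingers 1

```text
t: 6.72
eef_pos: [491.1, 309.3, 115.1]
tcp_rot: [3.142, 0.0, 0.752]
ft_force: [-0.6, -0.2, -0.2]
opening: 0.473
grip_force: 0.0
```

>>> step_arm --increments '[{"slide": [0,0,0],"roll": 0},{"slide": [0,0,0],"roll": 0},{"slide": [0,0,0],"roll": 0},{"slide": [0,0,0],"roll": 0},{"slide": [0,0,0],"roll": 0}]' --fingers 1

```text
t: 7.35
eef_pos: [491.2, 309.3, 115.2]
tcp_rot: [3.142, 0.0, 0.752]
ft_force: [0.1, 0.5, -1.0]
opening: 0.98
grip_force: 0.0
```

```bash
python3 - <<'E'
from fit import *
s=cam('scene')
p=state()['eef_pos']
K=s['intrinsics'];T=np.linalg.inv(s['camera_from_world']);v,u=np.mgrid[:420,:560];d=s['z_map']
P=np.stack([(u-K[0,2])/K[0,0]*d,-(v-K[1,2])/K[1,1]*d,-d],-1)@T[:3,:3].T+T[:3,3]
rel=P-p
near=(d>0)&(np.hypot(rel[...,0],rel[...,1])<130)&(P[...,2]>60)
for lo in range(130,190,4):
    m=near&(P[...,2]>=lo)&(P[...,2]<lo+4); 
    if m.sum(): print(lo,m.sum(),P[m].mean(0),rel[m].mean(0)@[.683,-.73,0],rel[m].mean(0)@[.73,.683,0])
p,f,im=fit(s,[491,308,-2.39],187,280,w=36,thr=70);print(p,f)
E
python3 go.py 491,308.4,-16,0.7516
```

```text
142 2 [487.98  308.45  145.805] -1.5980777849077534 -2.8786191126143863
146 24 [456.49  348.118 148.336] -52.063977116234526 1.226408353249796
150 24 [457.732 343.999 151.835] -48.20844185521373 -0.6803689084856732
154 18 [453.8   347.848 156.028] -53.703980456115865 -0.9214681712442907
158 24 [453.521 348.224 159.95 ] -54.168761411145766 -0.8678603080520149
162 22 [452.438 349.249 163.911] -55.65687659746141 -0.9592476150804562
166 33 [452.476 349.22  168.163] -55.61008109877522 -0.9508701621124046
170 25 [452.036 349.673 172.324] -56.24090467788539 -0.9626071113136894
174 27 [452.248 350.2   176.25 ] -56.48094206445314 -0.4476269506787476
178 27 [451.196 348.94  179.942] -56.279514717827915 -2.076362977132272
182 25 [452.112 351.244 183.895] -57.335963832355375 0.1655987307294678
186 30 [451.095 350.646 187.934] -57.5936597511524 -0.9846495424389536
[482.199 317.824  -0.495] 1636.7706909179688
7.4 [491.1751 309.25   115.2096] [3.1415 0.     0.7518] [ 0.5305 -0.0291 -1.1242] 0.9879539850114372 [ 0.4482  0.5058  1.7454 -0.0001  0.8904  1.2673]
491,308.4,-16,0.7516 slide [-0.0007  0.0005  0.1312] roll 0.0001983887229979331
```

>>> step_arm --increments '[{"slide": [0,0,0.05],"roll": 0},{"slide": [0,0,0.09],"roll": 0},{"slide": [0,0,0.11],"roll": 0},{"slide": [0,0,0.12],"roll": 0},{"slide": [0,0,0.13],"roll": 0}]' --fingers 1

```text
t: 8.02
eef_pos: [491.5, 309.4, -14.8]
tcp_rot: [3.141, -0.001, 0.752]
ft_force: [-0.8, -1.2, -0.1]
opening: 0.998
grip_force: 0.0
```

>>> step_arm --increments '[{"slide": [0,0,0],"roll": 0},{"slide": [0,0,0],"roll": 0},{"slide": [0,0,0],"roll": 0},{"slide": [0,0,0],"roll": 0},{"slide": [0,0,0],"roll": 0}]' --fingers 0

```text
t: 8.65
eef_pos: [491.4, 309.3, -14.6]
tcp_rot: [3.141, -0.0, 0.752]
ft_force: [2.6, -1.2, -0.0]
opening: 0.535
grip_force: 1.4
```

>>> step_arm --increments '[{"slide": [0,0,0],"roll": 0},{"slide": [0,0,0],"roll": 0},{"slide": [0,0,0],"roll": 0}]' --fingers 0

```text
t: 9.02
eef_pos: [491.5, 309.3, -14.6]
tcp_rot: [3.141, -0.001, 0.752]
ft_force: [2.5, -2.2, 3.8]
opening: 0.504
grip_force: 30.0
```

It has gripped at 0.504, which is 48 mm across the flats. I'll lift and check how it sits in the grip.

>>> step_arm --increments '[{"slide": [0,0,-0.02],"roll": 0},{"slide": [0,0,-0.06],"roll": 0},{"slide": [0,0,-0.1],"roll": 0},{"slide": [0,0,-0.1],"roll": 0}]'

```text
t: 9.52
eef_pos: [491.8, 309.8, 87.1]
tcp_rot: [3.141, -0.003, 0.752]
ft_force: [0.3, -0.4, -4.7]
opening: 0.503
grip_force: 30.0
```

```bash
python3 go.py 455,20,88,0.2 498.5,-244.5,88,-0.352; python3 - <<'E'
from fit import *
s=cam('scene')
im=cv2.resize(s['color'][150:310,90:290,::-1],(750,600),interpolation=cv2.INTER_CUBIC)
p=state()['eef_pos'];y=state()['tcp_rot'][2]
for o in outlines(s,[p[0],p[1],y-np.pi],p[2]+14.6): cv2.polylines(im,[np.round(((o-[90,150])+.5)*3.75).astype(np.int32)],True,(0,255,0),1)
cv2.imwrite('pics/held.png',im)
E
```

```text
9.525 [491.8025 309.8039  87.0726] [ 3.1406 -0.0034  0.7519] [ 0.323  -0.3897 -4.6908] 0.5025526223723918 [0.4485 0.542  1.7711 0.0001 0.825  1.2673]
455,20,88,0.2 slide [-0.2248  0.1865 -0.0015] roll 0.5518622564243572
498.5,-244.5,88,-0.352 slide [-0.3737  0.4094 -0.0018] roll 1.1038622564243572
```

View pics/held.png

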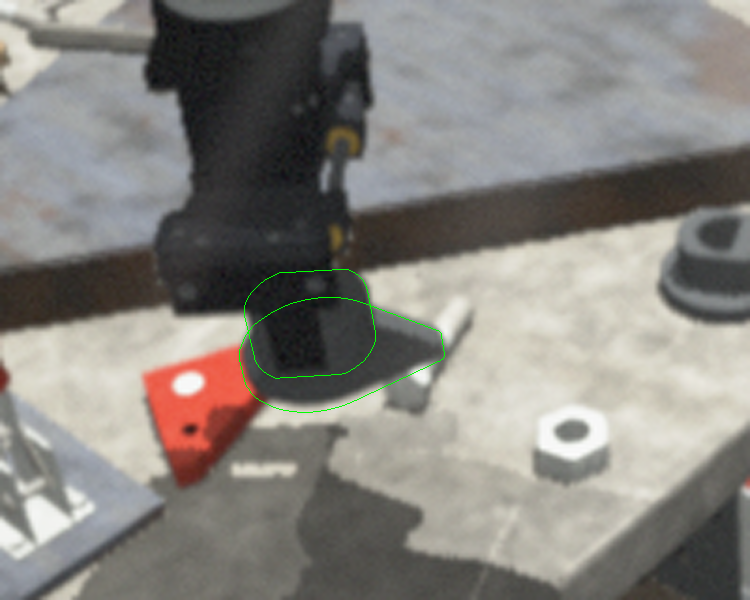

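The held former overlays the prediction (origin at the TCP, level, underside = reported z + 14.6). I'll carry it to the post.

>>> step_arm --increments '[{"slide": [-0.374,0.409,-0.002],"roll": 1.104},{"slide": [-0.374,0.409,-0.002],"roll": 1.104},{"slide": [-0.374,0.409,-0.002],"roll": 1.104},{"slide": [-0.374,0.409,-0.002],"roll": 1.104},{"slide": [-0.374,0.409,-0.002],"roll": 1.104}]'

```text
t: 10.2
eef_pos: [493.3, -4.9, 84.5]
tcp_rot: [3.141, 0.003, -0.192]
ft_force: [1.0, 0.4, -4.8]
opening: 0.503
grip_force: 30.0
```

```bash
python3 go.py 498.5,-244.5,90,-0.352
```

```text
10.2 [493.3027  -4.9391  84.5142] [ 3.1415  0.0032 -0.1918] [ 0.9998  0.3978 -4.7659] 0.5030956183237638 [-0.144   0.4462  1.9812  0.      0.7175  1.6185]
498.5,-244.5,90,-0.352 slide [ 0.0507  0.2342 -0.0056] roll 0.16020424085789298
```

>>> step_arm --increments '[{"slide": [0.05,0.234,-0.006],"roll": 0.16},{"slide": [0.05,0.234,-0.006],"roll": 0.16},{"slide": [0.05,0.234,-0.006],"roll": 0.16},{"slide": [0.05,0.234,-0.006],"roll": 0.16},{"slide": [0.05,0.234,-0.006],"roll": 0.16}]'

```text
t: 10.82
eef_pos: [499.6, -245.2, 90.1]
tcp_rot: [-3.141, 0.002, -0.35]
ft_force: [-0.3, -0.1, -4.6]
opening: 0.504
grip_force: 30.0
```

```bash
python3 - <<'E'
from fit import *
im=[]
for n,(u,v) in dict(scene=(335,145),top=(408,195)).items():
    s=cam(n)
    a=cv2.resize(s['color'][v-40:v+40,u-40:u+40,::-1],(390,390),interpolation=cv2.INTER_CUBIC)
    p=state()['eef_pos'];y=state()['tcp_rot'][2]
    for o in outlines(s,[p[0],p[1],y-np.pi],p[2]+14.6): cv2.polylines(a,[np.round(((o-[u-40,v-40])+.5)*4.875).astype(np.int32)],True,(0,255,0),1)
    t=np.linspace(0,2*np.pi,60)
    for r,z in [(30,20),(15,54)]:
        o=proj(s,np.c_[498.5+r*np.cos(t),-244.5+r*np.sin(t),0*t+z]); cv2.polylines(a,[np.round(((o-[u-40,v-40])+.5)*4.875).astype(np.int32)],True,(0,0,255),1)
    im.append(a)
cv2.imwrite('pics/over.png',np.hstack(im))
E
python3 go.py 498.5,-244.5,90,-0.352
```

```text
10.925 [ 499.3712 -242.0048   90.3705] [-3.1406  0.0037 -0.347 ] [ 0.3493  0.8508 -4.5698] 0.506930451806315 [-0.5704  0.5088  1.8281  0.0002  0.8084  1.3473]
498.5,-244.5,90,-0.352 slide [0.     0.0026 0.0004] roll 0.005015863426893752
```

View pics/over.png

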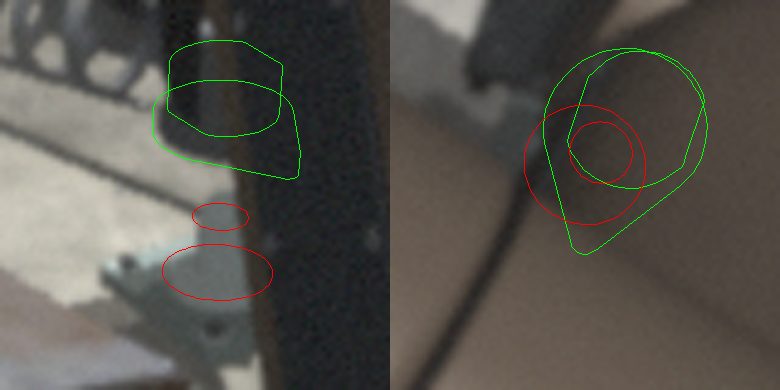

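The post edge at about (196,230) and the shoulder outline at about (165,275) match my red predictions to within a pixel. One quick refinement from the first scene picture, then insertion.

```bash
python3 - <<'E'
from fit import *
from scipy.optimize import least_squares
s=cam('scene');c=cam('top')
I=cv2.imread('pics/scene0.png').astype(int);J=cv2.imread('pics/top0.png').astype(int)
t=np.linspace(0,2*np.pi,90)
def score(cm,I,x,y):
    # white disc contrast: inside ring r=27 vs outside ring r=33 at z=20 / z=20
    g=I.min(2).astype(np.float32)
    f=lambda r:cv2.remap(g,*[k.astype(np.float32).reshape(1,-1) for k in proj(cm,np.c_[x+r*np.cos(t),y+r*np.sin(t),0*t+20]).T],cv2.INTER_LINEAR)
    return np.clip(f(28)-f(32),-20,40).mean()
for nm,cm,im in [('scene',s,I),('top',c,J)]:
    r=[(score(cm,im,x,y),x,y) for x in np.arange(488,511,1.) for y in np.arange(-256,-233,1.)]
    r.sort(reverse=True); print(nm,r[0],np.mean([k[1:] for k in r[:8]],0))
E
python3 go.py 499,-245,90,-0.352
```

```text
scene (np.float32(28.962912), np.float64(496.0), np.float64(-246.0)) [ 495.875 -245.75 ]
top (np.float32(38.04413), np.float64(499.0), np.float64(-245.0)) [ 498.875 -245.875]
11.025 [ 499.9384 -241.1241   91.184 ] [-3.1409  0.0025 -0.345 ] [ 0.4667 -0.0837 -3.8269] 0.504578008499457 [-0.5685  0.5074  1.828   0.0001  0.8087  1.3472]
499,-245,90,-0.352 slide [0.0004 0.004  0.0012] roll 0.007012788100408507
```

```bash
python3 go.py 498.4,-246,55,-0.352
```

```text
11.025 [ 499.9384 -241.1241   91.184 ] [-3.1409  0.0025 -0.345 ] [ 0.4667 -0.0837 -3.8269] 0.504578008499457 [-0.5685  0.5074  1.828   0.0001  0.8087  1.3472]
498.4,-246,55,-0.352 slide [0.0003 0.0051 0.0362] roll 0.007012788100408507
```

>>> step_arm --increments '[{"slide": [0.0003,0.005,0.015],"roll": 0.007},{"slide": [0.0003,0.005,0.036],"roll": 0.007},{"slide": [0.0003,0.005,0.036],"roll": 0.007},{"slide": [0.0003,0.005,0.036],"roll": 0.007}]'

```text
t: 11.52
eef_pos: [499.3, -247.0, 56.5]
tcp_rot: [3.142, -0.0, -0.352]
ft_force: [0.7, -0.2, -4.7]
opening: 0.501
grip_force: 30.0
```

```bash
python3 go.py 498.4,-246,42,-0.352
```

```text
11.525 [ 499.3274 -247.0179   56.4745] [ 3.1415 -0.     -0.3522] [ 0.6956 -0.2364 -4.6657] 0.5013257121512515 [-0.5779  0.5589  1.8526 -0.0001  0.7301  1.3452]
498.4,-246,42,-0.352 slide [-0.0012 -0.0006  0.0145] roll -0.00023555807094277625
```

>>> step_arm --increments '[{"slide": [-0.0012,-0.0006,0.003],"roll": 0},{"slide": [-0.0012,-0.0006,0.007],"roll": 0},{"slide": [-0.0012,-0.0006,0.011],"roll": 0},{"slide": [-0.0012,-0.0006,0.014],"roll": 0}]'

```text
t: 12.02
eef_pos: [498.2, -246.3, 42.1]
tcp_rot: [3.142, 0.0, -0.353]
ft_force: [-0.7, 0.5, -4.8]
opening: 0.497
grip_force: 30.0
```

>>> step_arm --increments '[{"slide": [0,0,0.003],"roll": 0},{"slide": [0,0,0.005],"roll": 0}]'

```text
t: 12.28
eef_pos: [498.7, -246.8, 37.5]
tcp_rot: [3.141, -0.001, -0.353]
ft_force: [-0.3, -3.8, 0.8]
opening: 0.501
grip_force: 30.0
```

>>> step_arm --increments '[{"slide": [0,0,0.003],"roll": 0},{"slide": [0,0,0.005],"roll": 0}]'

```text
t: 12.52
eef_pos: [498.8, -247.1, 32.6]
tcp_rot: [3.141, -0.002, -0.353]
ft_force: [-0.0, -5.8, -2.3]
opening: 0.5
grip_force: 30.0
```

Now below the taper with only a light side push (-y). I'll ease 1 mm that way and go on down.

>>> step_arm --increments '[{"slide": [0.0003,0.001,0.003],"roll": 0},{"slide": [0.0003,0.001,0.006],"roll": 0},{"slide": [0.0003,0.001,0.009],"roll": 0},{"slide": [0.0003,0.001,0.012],"roll": 0}]'

```text
t: 13.02
eef_pos: [498.3, -247.4, 20.2]
tcp_rot: [3.141, -0.0, -0.353]
ft_force: [2.0, -3.6, -1.8]
opening: 0.504
grip_force: 30.0
```

>>> step_arm --increments '[{"slide": [0,0,0.003],"roll": 0},{"slide": [0,0,0.006],"roll": 0},{"slide": [0,0,0.009],"roll": 0}]'

```text
t: 13.4
eef_pos: [498.3, -247.4, 11.2]
tcp_rot: [3.141, -0.0, -0.353]
ft_force: [2.1, -4.0, -1.9]
opening: 0.499
grip_force: 30.0
```

>>> step_arm --increments '[{"slide": [0,0,0.002],"roll": 0},{"slide": [0,0,0.004],"roll": 0},{"slide": [0,0,0.005],"roll": 0}]'

```text
t: 13.78
eef_pos: [498.3, -247.4, 6.4]
tcp_rot: [3.141, -0.0, -0.353]
ft_force: [2.2, -4.3, -0.9]
opening: 0.501
grip_force: 30.0
```

>>> step_arm --increments '[{"slide": [0,0,0.001],"roll": 0},{"slide": [0,0,0.001],"roll": 0}]'

```text
t: 14.02
eef_pos: [498.3, -247.4, 5.4]
tcp_rot: [3.141, -0.0, -0.353]
ft_force: [2.8, -4.8, -3.0]
opening: 0.502
grip_force: 30.0
```

At the expected seat height (5.4). I'll open; any remaining millimetre will drop.

>>> step_arm --increments '[{"slide": [0,0,0],"roll": 0},{"slide": [0,0,0],"roll": 0},{"slide": [0,0,0],"roll": 0},{"slide": [0,0,0],"roll": 0},{"slide": [0,0,0],"roll": 0}]' --fingers 1

```text
t: 14.65
eef_pos: [498.1, -247.2, 5.4]
tcp_rot: [3.142, 0.0, -0.353]
ft_force: [0.7, -0.6, 0.6]
opening: 0.962
grip_force: 0.0
```

>>> step_arm --increments '[{"slide": [0,0,0],"roll": 0},{"slide": [0,0,-0.02],"roll": 0},{"slide": [0,0,-0.06],"roll": 0},{"slide": [0,0,-0.12],"roll": 0},{"slide": [0,0,-0.15],"roll": 0}]' --fingers 1

```text
t: 15.28
eef_pos: [498.7, -247.6, 158.4]
tcp_rot: [3.141, -0.003, -0.353]
ft_force: [-0.1, 0.1, -0.4]
opening: 1.001
grip_force: 0.0
```

>>> step_arm --increments '[{"slide": [-0.1,-0.25,0],"roll": 0},{"slide": [-0.1,-0.25,0],"roll": 0},{"slide": [-0.1,-0.25,0],"roll": 0},{"slide": [-0.1,-0.25,0],"roll": 0},{"slide": [-0.1,-0.25,0],"roll": 0}]'

```text
t: 15.9
eef_pos: [490.1, 24.7, 155.5]
tcp_rot: [-3.141, 0.0, -0.35]
ft_force: [0.1, -0.1, 0.5]
opening: 0.998
grip_force: 0.0
```

```bash
python3 go.py; python3 - <<'E'
from fit import *
im=[]
for n,(u,v) in dict(scene=(339,155),top=(408,190)).items():
    s=cam(n)
    a=cv2.resize(s['color'][v-35:v+35,u-35:u+35,::-1],(390,390),interpolation=cv2.INTER_CUBIC)
    for o in outlines(s,[498,-246,2.79],20): cv2.polylines(a,[np.round(((o-[u-35,v-35])+.5)*390/70).astype(np.int32)],True,(0,255,0),1)
    im.append(a)
cv2.imwrite('pics/final.png',np.hstack(im))
E
```

```text
15.9 [490.067   24.7475 155.538 ] [-3.1415  0.     -0.3497] [ 0.0999 -0.0959  0.5098] 0.9984754285333451 [-0.0843  0.337   1.9147  0.0002  0.8899  1.8361]
```

View pics/final.png

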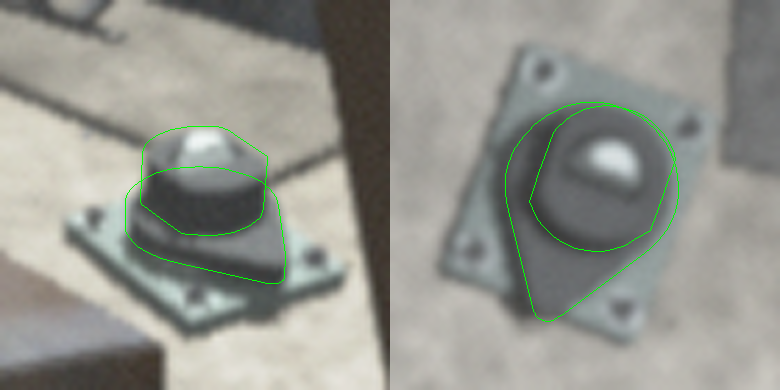

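The former matches the seated outline in both views: post tip out at (610,160), nose at (545,315), flat down on the shoulder. It is released and the arm is clear, so I'll hand in.

```bash
python3 -c "
from cell import env
print(env.job_done())"
```

```text
the job is handed in; nothing more can be done
None
```

The nosed former is on the post, seated on the shoulder with its nose the way the flat faces; it is released and the job is handed in (no verdict came back), and I did not touch the round former.

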